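# Make up two heel-repair kits at the shoemaker's bench

## Task

Make up two shoe-repair kits from the stock on the bench: in the tray with three compartments, the tall heel in the middle and the setting punch and the anvil die in the two ends, one each; in the tray with two compartments, the low heel in one and the tack tin in the other. Stand everything upright and flat on the compartment floors, and leave the middling heel, the roll of tape and the jar where they are.

Things in the scene. Friction and masses are not known exactly. Their poses are not given: they have to be found in the camera images.
- tall_heel: Tall block heel for a court shoe: brown stacked heel on a black rubber face, 66 mm high, 34 mm wide and 37 mm long, about 60 g. The tallest and slimmest of the three heels; stands upright on the bench. Origin on its underside, near the middle; z up. Seen from above it is a D: flat parallel sides (y = +/-17 mm) and a flat front at x = +17 mm, rounded back to x = -20.4 mm.
- low_heel: Low block heel for a flat shoe: brown stacked heel on a black rubber face, 30 mm high, 52 mm wide and 57 mm long, about 60 g. The lowest and broadest of the three heels. Origin on its underside, near the middle; z up. Seen from above it is a D: flat parallel sides (y = +/-26 mm) and a flat front at x = +26 mm, rounded back to x = -31.2 mm.
- mid_heel: Middling block heel of the same make, 46 mm high, 43 mm wide and 47 mm long. Belongs to no kit: stays where it is. Origin on its underside, near the middle; z up. Seen from above it is a D: flat parallel sides (y = +/-21.5 mm) and a flat front at x = +21.5 mm, rounded back to x = -25.8 mm.
- punch: Setting punch, bright steel, about 130 g: a foot disc 30 mm in diameter and 12 mm high, with a slim shank 16 mm in diameter rising from it to 55 mm overall; stands on its foot. Origin at the centre of its underside, z up; round, so its yaw does not matter.
- anvil: Anvil die, dark steel, about 230 g: a base disc 44 mm in diameter and 12 mm high, with a boss 24 mm in diameter rising from it to 40 mm overall; stands on its base. Origin at the centre of its underside, z up; round, so its yaw does not matter.
- tin: Closed tack tin: plain metal cylinder 50 mm in diameter and 30 mm high, about 120 g. Origin at the centre of its underside, z up; round, so its yaw does not matter.
- tape: Roll of pale tape lying flat: a ring of 56 mm outer and 38 mm inner diameter, 24 mm high. Stays where it is. Origin at the centre of its underside, z up; round, so its yaw does not matter.
- jar: Small amber glass jar with a black screw cap, 47 mm in diameter and 56 mm high. Stays where it is. Origin at the centre of its underside, z up; round, so its yaw does not matter.
- tray3: The court-shoe kit tray: shallow, three equal compartments in a row, 208 x 88 mm outside. Plywood, fixed to the bench. Origin: centre of its underside; long side along x, z up. Floor, walls and dividers 4 mm thick; wall and divider tops 12 mm above the bench. Compartments are 64 mm along x and 80 mm along y inside, centres at x = -68, 0 and +68 mm, y = 0.
- tray2: The flat-shoe kit tray: shallow, two equal compartments, 164 x 88 mm outside. Plywood, fixed to the bench. Origin: centre of its underside; long side along x, z up. Floor, walls and dividers 4 mm thick; wall and divider tops 12 mm above the bench. Compartments are 76 mm along x and 80 mm along y inside, centres at x = -40 and +40 mm, y = 0.

How it is judged:
At the end, for the whole second after the job is handed in: Tall heel in the middle of the 3-cell tray, punch and anvil one in each end; low heel and tin one in each cell of the 2-cell tray; all upright (0.12 rad), flat on the floor, within 22 mm of cell centre along the tray and 30 across, released, at rest; the other three moved under 30 mm (x of tall_heel in the frame of tray3 between -0.022 and 0.022 m and y of tall_heel in the frame of tray3 between -0.03 and 0.03 m and z of tall_heel in the frame of tray3 between 0.001 and 0.008 m and ((x of punch in the frame of tray3 between 0.046 and 0.09 m and y of punch in the frame of tray3 between -0.03 and 0.03 m and z of punch in the frame of tray3 between 0.001 and 0.008 m and x of anvil in the frame of tray3 between -0.09 and -0.046 m and y of anvil in the frame of tray3 between -0.03 and 0.03 m and z of anvil in the frame of tray3 between 0.001 and 0.008 m) or (x of punch in the frame of tray3 between -0.09 and -0.046 m and y of punch in the frame of tray3 between -0.03 and 0.03 m and z of punch in the frame of tray3 between 0.001 and 0.008 m and x of anvil in the frame of tray3 between 0.046 and 0.09 m and y of anvil in the frame of tray3 between -0.03 and 0.03 m and z of anvil in the frame of tray3 between 0.001 and 0.008 m)) and ((x of low_heel in the frame of tray2 between 0.018 and 0.062 m and y of low_heel in the frame of tray2 between -0.03 and 0.03 m and z of low_heel in the frame of tray2 between 0.001 and 0.008 m and x of tin in the frame of tray2 between -0.062 and -0.018 m and y of tin in the frame of tray2 between -0.03 and 0.03 m and z of tin in the frame of tray2 between 0.001 and 0.008 m) or (x of low_heel in the frame of tray2 between -0.062 and -0.018 m and y of low_heel in the frame of tray2 between -0.03 and 0.03 m and z of low_heel in the frame of tray2 between 0.001 and 0.008 m and x of tin in the frame of tray2 between 0.018 and 0.062 m and y of tin in the frame of tray2 between -0.03 and 0.03 m and z of tin in the frame of tray2 between 0.001 and 0.008 m)) and angle between each of tall_heel, punch, anvil, low_heel, tin's own z axis and vertical below 0.12 rad and linear speed of each of tall_heel, punch, anvil, low_heel, tin below 0.02 m/s and distance of each of mid_heel, tape, jar from where it was at the start of the episode below 0.03 m); the robot touches nothing.
It fails at once if the middling heel is pushed or carried more than 30 mm from its place (distance of mid_heel from where it was at the start of the episode above 0.03 m).
It fails at once if the roll of tape is pushed or carried more than 30 mm from its place (distance of tape from where it was at the start of the episode above 0.03 m).
It fails at once if the jar is pushed or carried more than 30 mm from its place (distance of jar from where it was at the start of the episode above 0.03 m).
It also fails if it takes over 125 s, if anything falls off the work surface, if the arm or the gripper's body presses on something with over 40 N, if the wrist force passes 120 N, or if a joint passes its speed limit or range.

## Robot

A 6-joint arm with a two-finger parallel gripper is mounted at the origin on the work surface. World frame = base frame: x ahead of the robot, y to its left, z up, the work surface at z = 0. Lengths are in m, angles in rad, forces in N, time in s.
With the tool pointing down it reaches from about 0.425 to 0.925 m from the base axis. Payload 12.5 kg.
Tool frame: the origin (TCP) lies between the finger pads; the fingertips stand 11 mm ahead of it and the grasp point (between the pads) lies 8 mm behind it (ctrl.tcp_to_tips is the distance from the TCP to the fingertips, in m); z points along the fingers, y is the line along which they close (so a half turn about z gives the same grasp; the last joint's range is limited). The gripper opens to 85 mm and grips with 20 to 120 N. Pads are 22 mm wide; open, the fingers measure 114 mm over their backs; the gripper's body (76 mm by 85 mm) begins 54 mm behind the grasp point. The pads swing forward as they close: fully open they stand 13 mm farther back than shut.
Start: joints at [1.038, 0.491, 1.559, -0, 1.092, -0.106], TCP at [0.259, 0.569, 0.242] pointing down, gripper open.
Joint ranges: [-3.1, 3.1], [-0.84, 2.19], [0.05, 2.79], [-1.13, 4.28], [0.06, 2.93], [-2.69, 2.69]. Speed limits (rad/s): [2.22, 2.22, 2.79, 3.14, 3.14, 3.14].

## Interface

Orientations are given as a rotation vector (axis times angle).
In Python, from station import ctrl, imaging, sensors gives the robot as it stands (ctrl), with the cameras (imaging) and the readings (sensors).
- The arm moves only by the tool nudge_tcp, called after ">>>" as a command line: name --argument value ..., lists and objects as JSON in quotes. Schema: {"type":"object","properties":{"ticks":{"type":"array","items":{"type":"array","items":{"type":"number"},"minItems":7,"maxItems":7},"minItems":1,"maxItems":12},"only":{"type":"string"},"quiet":{"type":"boolean"},"lines":{"type":"string"}},"required":["ticks"],"additionalProperties":false}. ticks is a list of rows, 1 to 12 of them, each of 7 numbers: a rotation vector rx, ry, rz in normalised numbers (1 is 4 rad), then dx, dy, dz in parts of the range, where 1.0 means 500 mm, then the finger opening in m; each row shifts and turns the commanded pose from where the row before left it, along the tool's axes as they then stand; what a row does not reach is not made up. A row lasts 1/10 s, in which the tool goes at most 0.05 m and 0.15 rad, less where a joint would pass 70% of its speed; a pose out of reach is approached as far as the arm can. The fingers move at their own pace and stop on an object; the grip force is fixed at half the most. Time passes only in rows, so rows that do not move let the fingers close. The tool returns the time, the measured TCP pose, the force, the opening and the grip force at its end. only (a regular expression) keeps the lines of the reply that match it, lines (a string "A,B") keeps lines A to B, and quiet returns only ok. A shift or turn number past 1, either way, is cut back to 1. Input that does not fit is refused with a message, and nothing moves.
- sensors.sense(): the state, without advancing time (a new reading comes with each control period).
- imaging.camera(name): name is "scene" or "top" or "wrist"; returns the picture (384x512x3 uint8, red, green, blue); there is no depth.
- imaging.camera_info(name): a dict with "intrinsics" (3x3 intrinsics, pixels), "dist_coeffs" ([k1, k2, p1, p2, k3] as OpenCV has them; the pictures are not rectified), "origin" and "rotation" of the camera in the world. Camera axes: x right, y down, z forward; pixel columns grow to the right and rows downward; lengths in m; the calibration is good to about 2 mm. A picture is of the moment at which its call begins: read the wrist's pose just before it. camera_info takes no time and is no camera call; for the wrist camera it gives the pose at the moment of the call.
- ctrl.job_done(): hands the job in; it is judged then, once.
The state is a dict: "time": time; "joint_positions": joint angles; "qvel": joint speeds; "effort": joint torques, N m; "ee_pos": TCP position; "tcp_rot": TCP orientation; "wrist_force": force on the tool from outside, world axes, zero at the start; "torque": the same for the moment, N m; "width": finger opening in m; "finger_force": force on a finger pad.
Only numpy, scipy, OpenCV 4.12 (cv2) and the standard library are available. Lean on these libraries where they do the work, as an engineer would, in place of code of your own. Each camera call takes 0.05 s, during which the arm holds its last target. There are 200 camera calls.

## Working session

There is one attempt and no reset: what is moved stays moved. The work goes in short steps, Python scripts to look and compute and a tool call to move; the robot and the scene stay as the last step left them, time stands still between calls to the robot, and variables do not carry over. Pictures are saved under pics/ and viewed, at most 14 in all, crops included, and the job is handed in when it is done.

```bash
ls; mkdir -p pics; python3 - <<'E'
from station import ctrl, imaging, sensors
import cv2,numpy as np
for n in("scene","top"):
    im=imaging.camera(n); cv2.imwrite(f"pics/{n}0.png",im[:,:,::-1]); i=imaging.camera_info(n); print(n,{k:np.round(v,3).tolist() for k,v in i.items()})
i=imaging.camera_info("wrist");print({k:np.round(v,3).tolist() for k,v in i.items()})
print(sensors.sense())
E
```

```text
pics
station.py
scene {'intrinsics': [[443.656, 0.0, 249.24], [0.0, 443.656, 187.909], [0.0, 0.0, 1.0]], 'dist_coeffs': [-0.032, 0.0, 0.0, 0.0, 0.0], 'origin': [1.205, -0.388, 0.517], 'rotation': [-1.93, -1.102, 0.605]}
top {'intrinsics': [[358.937, 0.0, 249.4], [0.0, 358.937, 184.086], [0.0, 0.0, 1.0]], 'dist_coeffs': [0.0, 0.0, 0.0, 0.0, 0.0], 'origin': [0.381, 0.008, 0.882], 'rotation': [-2.116, 2.167, -0.24]}
{'intrinsics': [[267.096, 0.0, 258.348], [0.0, 267.096, 194.891], [0.0, 0.0, 1.0]], 'dist_coeffs': [-0.061, 0.0, 0.0, 0.0, 0.0], 'origin': [0.184, 0.605, 0.374], 'rotation': [2.4, 1.545, 0.254]}
{'time': 0.1, 'joint_positions': array([ 1.03842659e+00,  4.91535573e-01,  1.55936919e+00,  3.31302098e-05,
        1.09167539e+00, -1.05603465e-01]), 'qvel': array([ 7.98960914e-04, -5.01479704e-04, -5.96307148e-04,  3.61544772e-04,
       -9.70276734e-05, -5.39930524e-05]), 'effort': array([ 3.52775816e-03, -6.19444156e+01, -2.62030417e+01, -5.37080371e-05,
        2.76148370e-03, -6.93343895e-05]), 'ee_pos': array([0.25859375, 0.56880737, 0.24177027]), 'tcp_rot': array([-6.65239161e-01, -3.07000620e+00,  1.45827458e-03]), 'wrist_force': array([0.42394449, 0.73752755, 0.03762347]), 'torque': array([ 0.03353339, -0.06220414,  0.04933626]), 'finger_force': 0.0, 'width': 0.08564849620905075}
```

View pics/scene0.png

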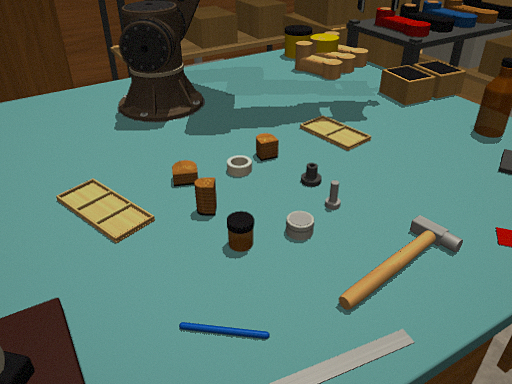

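View pics/top0.png

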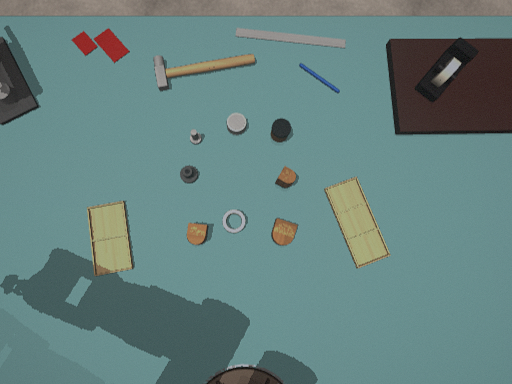

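The scene view shows tray3 at (105,208), tray2 at (335,132), the heels low (185,172), tall (206,196) and mid (266,146), and the tape, anvil, punch, tin and jar between them. In the top view the items are at: punch (196,137), tin (237,122), jar (281,129), anvil (188,174), tall (286,178), tape (234,221), mid (197,234), low (285,232), tray3 (357,222), tray2 (110,238).

```bash
cat > h.py <<'E'
from station import ctrl, imaging, sensors
import cv2,numpy as np
from scipy.spatial.transform import Rotation as R
def cam(n):
    i=imaging.camera_info(n); Rm=np.array(i["rotation"]); Rm=Rm if Rm.ndim==2 else R.from_rotvec(Rm).as_matrix()
    return np.array(i["intrinsics"]),np.array(i["dist_coeffs"]),np.array(i["origin"]),Rm
def rays(c,px):
    K,d,o,Rm=c; p=cv2.undistortPoints(np.array(px,float).reshape(-1,1,2),K,d).reshape(-1,2)
    return np.c_[p,np.ones(len(p))]@Rm.T
def onplane(c,px,z):
    r=rays(c,px); return c[2]+r*((z-c[2][2])/r[:,2])[:,None]
def proj(c,P):
    K,d,o,Rm=c; q=(np.array(P,float).reshape(-1,3)-o)@Rm
    return cv2.projectPoints(q,np.zeros(3),np.zeros(3),K,d)[0].reshape(-1,2)
def tri(c1,p1,c2,p2):
    a=rays(c1,[p1])[0];b=rays(c2,[p2])[0]
    s=np.linalg.lstsq(np.c_[a,-b],c2[2]-c1[2],rcond=None)[0]
    A=c1[2]+s[0]*a;B=c2[2]+s[1]*b
    return (A+B)/2,np.linalg.norm(A-B)
def blobs(im,amin=40,amax=4000):
    hsv=cv2.cvtColor(im,cv2.COLOR_RGB2HSV)
    teal=((hsv[...,0]>78)&(hsv[...,0]<100)&(hsv[...,1]>70))
    m=(~teal).astype(np.uint8)
    n,l,s,c=cv2.connectedComponentsWithStats(m)
    return hsv,l,[(k,s[k],c[k]) for k in range(1,n) if amin<s[k][4]<amax]
E
python3 - <<'E'
from h import *
for n,(x0,y0,x1,y1),f in(("top",(80,100,400,285),2.5),("scene",(45,110,385,260),2.35)):
    im=cv2.imread(f"pics/{n}0.png")[:,:,::-1].copy(); c=cam(n)
    hsv,l,b=blobs(im)
    for k,s,ce in b:
        if x0<ce[0]<x1 and y0<ce[1]<y1:
            m=l==k
            print(n,k,s.tolist(),np.round(ce,1),np.median(hsv[m],0),np.round(onplane(c,[ce],0)[0],3))
    cv2.imwrite(f"pics/{n}z.png",cv2.resize(im[y0:y1,x0:x1,::-1],None,fx=f,fy=f,interpolation=cv2.INTER_CUBIC))
E
```

```text
scene 2 [300, 115, 72, 36, 1351] [335.5 132.1] [ 23. 124. 162.] [0.42  0.321 0.   ]
scene 3 [256, 133, 23, 28, 550] [266.6 145.9] [ 15. 190.  63.] [0.391 0.129 0.   ]
scene 5 [226, 155, 26, 22, 489] [238.9 165.4] [24. 53. 98.] [0.438 0.025 0.   ]
scene 6 [172, 160, 45, 56, 1343] [196.2 185.2] [ 15. 191.  66.] [ 0.463 -0.093  0.   ]
scene 7 [301, 162, 21, 25, 349] [310.9 175.6] [35. 34. 35.] [0.558 0.139 0.   ]
scene 8 [56, 178, 99, 66, 3285] [105.1 209.4] [ 23. 123. 191.] [ 0.449 -0.284  0.   ]
scene 9 [325, 180, 16, 30, 309] [332.9 196.4] [20. 25. 68.] [0.645 0.129 0.   ]
scene 10 [286, 210, 29, 31, 730] [299.4 224.9] [ 24.  27. 145.] [0.686 0.016 0.   ]
scene 11 [227, 212, 27, 40, 929] [240.1 231.1] [ 18. 128.  34.] [ 0.645 -0.088  0.   ]
```

View pics/topz.png

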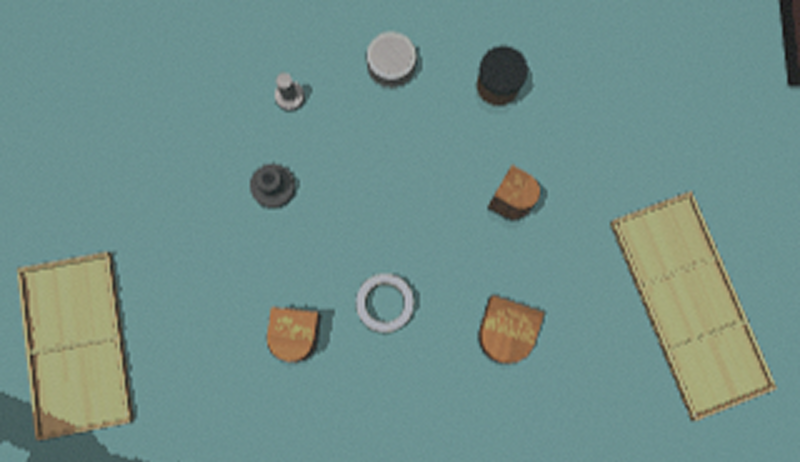

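View pics/scenez.png

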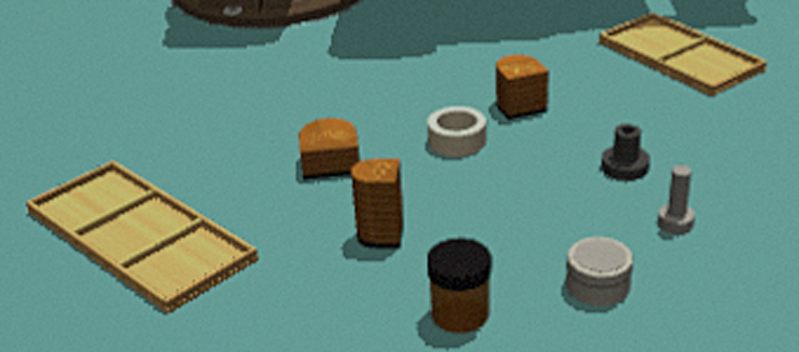

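The crops show every item clearly. In the full top image, the D-tops' flat fronts face image-up, rotated slightly for low and mid and about 45° for tall. The blobs are clean in scene, but in top the bench was segmented wrongly, so I'll segment top by its difference from bench colour and measure both views.

```bash
cat > m.py <<'E'
from h import *
def fg(n,im):
    lab=cv2.cvtColor(im,cv2.COLOR_RGB2LAB).astype(int)
    ref=np.median(lab[120:250,150:330].reshape(-1,3),0)
    d=lab-ref; ch=np.hypot(d[...,1],d[...,2])
    return (ch>9).astype(np.uint8)
T=cv2.imread("pics/top0.png")[:,:,::-1].copy(); S=cv2.imread("pics/scene0.png")[:,:,::-1].copy()
ct,cs=cam("top"),cam("scene")
E
python3 - <<'E'
from m import *
print("tips",ctrl.tcp_to_tips)
for n,im,c,box in(("top",T,ct,(80,100,400,285)),("scene",S,cs,(45,110,385,260))):
    m=fg(n,im); nn,l,s,ce=cv2.connectedComponentsWithStats(m)
    V=im.max(2)
    for k in range(1,nn):
        if s[k][4]>40 and s[k][4]<6000 and box[0]<ce[k][0]<box[2] and box[1]<ce[k][1]<box[3]:
            mm=(l==k).astype(np.uint8); v=V[l==k]; print(n,s[k].tolist(),np.round(ce[k],1),"Vpct",np.percentile(v,[10,30,50,70,90]).astype(int), np.round(onplane(c,[ce[k]],0)[0],3))
E
```

```bash
cat > m2.py <<'E'
from m import *
def face(im,box,thr):
    x,y,w,h=box; m=np.zeros(im.shape[:2],np.uint8); V=im.max(2)
    f=fg("",im); m[y:y+h,x:x+w]=((V>thr)&(f>0))[y:y+h,x:x+w]
    n,l,s,c=cv2.connectedComponentsWithStats(m); k=1+np.argmax(s[1:,4])
    cn=cv2.findContours((l==k).astype(np.uint8),cv2.RETR_EXTERNAL,cv2.CHAIN_APPROX_NONE)[0][0]
    mu=cv2.moments((l==k).astype(np.uint8),True)
    hull=cv2.convexHull(cn); M=cv2.moments(hull)
    return np.array([M["m10"]/M["m00"],M["m01"]/M["m00"]]),cn.reshape(-1,2).astype(float)
def corners(cn): # smallest enclosing quad by approx
    h=cv2.convexHull(cn.astype(np.float32).reshape(-1,1,2)); return cv2.approxPolyN(h,4,ensure_convex=True).reshape(-1,2)
B={"low":((271,218,27,28),125,(168,158,28,30),105),"tall":((275,166,21,22),128,(194,174,25,42),105),
 "mid":((187,222,21,23),125,(254,131,27,32),105),"tin":((225,111,24,25),145,(284,209,31,33),125)}
E
python3 - <<'E'
from m2 import *
for n,(b1,t1,b2,t2) in B.items():
    p,cn=face(T,b1,t1);q,cq=face(S,b2,t2); P,e=tri(ct,p,cs,q)
    W=onplane(ct,cn,P[2])[:,:2]; r=cv2.minAreaRect((W*1000).astype(np.float32))
    print(n,np.round(p,1),np.round(q,1),"P",np.round(P,4),"gap",round(e,4),"rect mm",np.round(r[0],1),np.round(r[1],1),round(r[2],1))
for n,b1,b2 in(("tray3",(322,174,70,96),(54,176,103,70)),("tray2",(85,199,51,79),(298,113,75,40))):
    p,cn=face(T,b1,60);q,cq=face(S,b2,60)
    a=corners(cn);b=corners(cq);pr=proj(cs,onplane(ct,a,0.012))
    Ps=[]
    for i in range(4):
        j=np.argmin(np.linalg.norm(b-pr[i],axis=1)); P,e=tri(ct,a[i],cs,b[j]); Ps.append(P); print(n,np.round(a[i],1),np.round(b[j],1),np.round(P,4),round(e,4))
    Ps=np.array(Ps);print(" centre",np.round(Ps.mean(0),4),"sides",np.round(np.linalg.norm(np.roll(Ps,-1,0)-Ps,axis=1),4))
    W=onplane(ct,cn,0.010)[:,:2]; r=cv2.minAreaRect((W*1000).astype(np.float32)); print(" rect",np.round(r[0],1),np.round(r[1],1),r[2])
# punch / anvil silhouettes
f=fg("",T);g=fg("",S)
for n,b1,b2,z,r in(("punch",(188,127,16,19),(323,178,20,34),.012,.015),("anvil",(178,164,22,21),(298,161,25,28),.012,.022)):
    for im,F,b,c in((T,f,b1,ct),(S,g,b2,cs)):
        x,y,w,h=b; print(n); V=im.max(2)[y:y+h,x:x+w]*F[y:y+h,x:x+w]; print(x,y); print("\n".join(" ".join(f"{v:3d}" for v in rr) for rr in V))
E
```

```text
low [283.6 231.7] [183.5 167. ] P [ 0.4245 -0.1042  0.0293] gap 0.002 rect mm [ 421.9 -104.2] [50.7 55.3] 70.2
tall [287.2 174.9] [204.7 182. ] P [ 0.5542 -0.1132  0.0656] gap 0.0028 rect mm [ 552.8 -116.1] [35.9 33.8] 57.4
mid [195.8 232.6] [265.8 137.7] P [0.4273 0.1014 0.0453] gap 0.0034 rect mm [424.2 100.7] [43.3 47.4] 79.2
tin [236.  121.5] [299.8 218.9] P [0.701  0.0031 0.0286] gap 0.0026 rect mm [700.5   1.8] [45.  44.7] 89.1
tray3 [390.6 254.9] [ 50.8 197. ] [ 0.362  -0.3686  0.0079] 0.0052
tray3 [356.3 268.7] [ 92.8 177.4] [ 0.333  -0.2783  0.0104] 0.0
tray3 [323.  187.8] [158.5 217.7] [ 0.5332 -0.2082  0.005 ] 0.0085
tray3 [356.4 175.7] [114.9 243.9] [ 0.5623 -0.2989  0.0013] 0.0034
 centre [ 0.4476 -0.2885  0.0062] sides [0.0949 0.2123 0.0953 0.2122]
 rect [ 446.7 -288. ] [208.9  91.4] 18.88711929321289
tray2 [133.3 268.3] [291.5 124.3] [0.3457 0.2422 0.0132] 0.0141
tray2 [ 93.5 276.3] [323.6 114.2] [0.3355 0.3429 0.0119] 0.0073
tray2 [ 86.1 206.6] [375.2 136.9] [0.5011 0.3733 0.0057] 0.0118
tray2 [124.3 199.7] [347.4 150.8] [0.5137 0.2795 0.0007] 0.0015
 centre [0.424  0
[... 8041 characters left out ...]

  0   0   0  62  10  21  20  29  26  36  42  49  49  51  51  55  48  42  43  29  27  12  63   0   0
  0   0   0   0  26  11  18  29  31  29  27  23  27  25  31  19  28  34  26  25  18  12   0   0   0
  0   0   0   0  71  63  17  30  25  25  29  27  27  32  28  29  29  28  23  28  17   0   0   0   0
  0   0   0   0   0   0  71  47  22  25  34  26  31  21  22  22  31  19  20  32  78   0   0   0   0
  0   0   0   0   0   0   0   0   0  63  54  56  54  40  37  35  40   0   0   0   0   0   0   0   0
  0   0   0   0   0   0   0   0   0   0   0   0   0   0   0   0   0   0   0   0   0   0   0   0   0
  0   0   0   0   0   0   0   0   0   0   0   0   0   0   0   0   0   0   0   0   0   0   0   0   0
```

```bash
cat > go.py <<'E'
import sys
from h import *
# usage: go.py x y z az(deg of closing line) : gives rz, then tool-axes shift after that turn
x,y,z,az=map(float,sys.argv[1:5]); s=sensors.sense(); Rm=R.from_rotvec(s["tcp_rot"])
M=Rm.as_matrix(); cur=np.arctan2(M[1,1],M[0,1]); d=(np.radians(az)-cur+np.pi/2)%np.pi-np.pi/2
N=(R.from_rotvec([0,0,d])*Rm).as_matrix()
D=np.array([x,y,z])-s["ee_pos"]
print("yaw",round(np.degrees(cur),1),"rz",round(-d,3),"q6",round(s["joint_positions"][5],2),"| before-turn",np.round(M.T@D,4),"| after-turn",np.round(N.T@D,4),"tilt",np.round(M[:2,2],4),"pos",np.round(s["ee_pos"],4),"t",round(s["time"],2),"w",round(s["width"],4))
E
python3 - <<'E'
from m2 import *
for n,a,b in(("punch",(193.4,131.6),(334.6,181.8)),("anvil",(187,171),(311.8,165.4))):
    P,e=tri(ct,a,cs,b); print(n,np.round(P,4),round(e,4))
E
python3 go.py 0.423 -0.104 0.18 70.2
```

```text
punch [0.6676 0.1062 0.0547] 0.0037
anvil [0.5746 0.1232 0.0388] 0.0036
yaw 65.5 rz -0.081 q6 -0.11 | before-turn [-0.4282 -0.5443  0.0622] | after-turn [-0.3826 -0.5773  0.0623] tilt [-0.0005 -0.0008] pos [0.2586 0.5688 0.2418] t 0.1 w 0.0856
```

The manual's scale: shifts go in shares of 500 mm and turns go in shares of 4 rad. Converting my numbers, -0.04 m is -0.08, -0.0225 m is -0.045, -0.081 rad is -0.0203.

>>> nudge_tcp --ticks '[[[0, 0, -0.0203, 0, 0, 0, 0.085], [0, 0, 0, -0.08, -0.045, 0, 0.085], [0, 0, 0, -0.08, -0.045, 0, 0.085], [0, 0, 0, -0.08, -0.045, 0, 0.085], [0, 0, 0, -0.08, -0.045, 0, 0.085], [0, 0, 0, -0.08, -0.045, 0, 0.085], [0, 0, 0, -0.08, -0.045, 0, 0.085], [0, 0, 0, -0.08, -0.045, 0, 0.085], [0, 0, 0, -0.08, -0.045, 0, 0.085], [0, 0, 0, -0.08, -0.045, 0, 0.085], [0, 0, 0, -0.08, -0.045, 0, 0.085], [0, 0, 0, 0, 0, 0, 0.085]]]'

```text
refused: ticks[0]: the value is too long (schema: maxItems 7). Nothing was moved.
```

I used the wrong layout. The manual says a list of rows, each a list of 7 numbers; once more.

>>> nudge_tcp --ticks '[[0, 0, -0.0203, 0, 0, 0, 0.085], [0, 0, 0, -0.08, -0.045, 0, 0.085], [0, 0, 0, -0.08, -0.045, 0, 0.085], [0, 0, 0, -0.08, -0.045, 0, 0.085], [0, 0, 0, -0.08, -0.045, 0, 0.085], [0, 0, 0, -0.08, -0.045, 0, 0.085], [0, 0, 0, -0.08, -0.045, 0, 0.085], [0, 0, 0, -0.08, -0.045, 0, 0.085], [0, 0, 0, -0.08, -0.045, 0, 0.085], [0, 0, 0, -0.08, -0.045, 0, 0.085], [0, 0, 0, -0.08, -0.045, 0, 0.085], [0, 0, 0, 0, 0, 0, 0.085]]'

```text
time: 1.3
ee_pos: [0.5616, 0.2178, 0.2417]
tcp_rot: [0.547, 3.093, -0.001]
wrist_force: [-0.2, -0.1, -0.8]
width: 0.0848
finger_force: 0.0
```

```bash
python3 go.py 0.423 -0.104 0.18 70.2
```

```text
yaw 69.9 rz -0.005 q6 -0.96 | before-turn [ 0.0198 -0.3498  0.0619] | after-turn [ 0.0214 -0.3497  0.0619] tilt [ 0.0002 -0.0006] pos [0.5616 0.2178 0.2417] t 1.3 w 0.0848
```

In the tool's units: -0.0437 m is -0.0874, 0.0077 m is 0.0154.

>>> nudge_tcp --ticks '[[0, 0, 0, 0.0054, -0.0874, 0.0154, 0.085], [0, 0, 0, 0.0054, -0.0874, 0.0154, 0.085], [0, 0, 0, 0.0054, -0.0874, 0.0154, 0.085], [0, 0, 0, 0.0054, -0.0874, 0.0154, 0.085], [0, 0, 0, 0.0054, -0.0874, 0.0154, 0.085], [0, 0, 0, 0.0054, -0.0874, 0.0154, 0.085], [0, 0, 0, 0.0054, -0.0874, 0.0154, 0.085], [0, 0, 0, 0.0054, -0.0874, 0.0154, 0.085], [0, 0, 0, 0, 0, 0, 0.085], [0, 0, 0, 0, 0, 0, 0.085]]'

```text
time: 2.3
ee_pos: [0.4197, -0.1002, 0.1806]
tcp_rot: [-0.544, -3.094, -0.001]
wrist_force: [-0.1, -0.1, 0.3]
width: 0.0852
finger_force: 0.0
```

```bash
python3 go.py 0.423 -0.104 0.021 70.2; python3 - <<'E'
from h import *
c=cam("wrist"); im=imaging.camera("wrist"); cv2.imwrite("pics/w1.png",im[:,:,::-1])
print(proj(c,[[.423,-.104,.03],[.554,-.115,.066]]))
E
```

```text
yaw 70.1 rz -0.003 q6 -1.61 | before-turn [-0.0045 -0.0024  0.1596] | after-turn [-0.0045 -0.0025  0.1596] tilt [-0.0004  0.0004] pos [ 0.4197 -0.1002  0.1806] t 2.3 w 0.0852
[[254.97594499 187.5210918 ]
 [285.11266987 302.91882316]]
```

View pics/w1.png

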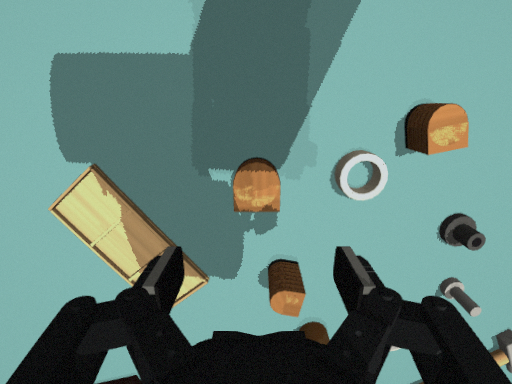

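The wrist view shows the low heel's top at (257,188) against a predicted (255,187.5), aligned with the fingers. Tall heel's top is at (289,302), as predicted. I'm descending to grasp the low heel.

In the tool's units: 0.03 m is 0.06, 0.02 m is 0.04.

>>> nudge_tcp --ticks '[[0, 0, 0, -0.009, -0.005, 0.06, 0.085], [0, 0, 0, 0, 0, 0.06, 0.085], [0, 0, 0, 0, 0, 0.06, 0.085], [0, 0, 0, 0, 0, 0.06, 0.085], [0, 0, 0, 0, 0, 0.04, 0.085], [0, 0, 0, 0, 0, 0.0392, 0.085], [0, 0, 0, 0, 0, 0, 0.085], [0, 0, 0, 0, 0, 0, 0.03], [0, 0, 0, 0, 0, 0, 0.03], [0, 0, 0, 0, 0, 0, 0.03], [0, 0, 0, 0, 0, 0, 0.03], [0, 0, 0, 0, 0, 0, 0.03]]'

```text
time: 3.55
ee_pos: [0.4239, -0.1035, 0.0224]
tcp_rot: [0.54, 3.093, -0.0]
wrist_force: [1.5, 4.5, 7.1]
width: 0.0508
finger_force: 62.0
```

>>> nudge_tcp --ticks '[[0, 0, 0, 0, 0, 0, 0.03], [0, 0, 0, 0, 0, 0, 0.03], [0, 0, 0, 0, 0, 0, 0.03], [0, 0, 0, 0, 0, 0, 0.03], [0, 0, 0, 0, 0, 0, 0.03]]'

```text
time: 4.05
ee_pos: [0.4239, -0.1036, 0.0224]
tcp_rot: [0.54, 3.093, -0.0]
wrist_force: [1.2, 5.4, 7.6]
width: 0.0505
finger_force: 62.0
```

```bash
python3 go.py 0.462 0.315 0.16 99.5
```

```text
yaw 70.2 rz -0.511 q6 -1.62 | before-turn [ 0.1056  0.4067 -0.1378] | after-turn [-0.107   0.4066 -0.1373] tilt [ 0.0022 -0.0006] pos [ 0.4239 -0.1036  0.0224] t 4.05 w 0.0505
```

In the tool's units: -0.04 m is -0.08, -0.02 m is -0.04, -0.128 rad is -0.032.

>>> nudge_tcp --ticks '[[0, 0, 0, 0, 0, -0.04, 0.03], [0, 0, 0, 0, 0, -0.08, 0.03], [0, 0, 0, 0, 0, -0.08, 0.03], [0, 0, 0, 0, 0, -0.08, 0.03], [0, 0, -0.032, 0, 0, 0, 0.03], [0, 0, -0.032, 0, 0, 0, 0.03], [0, 0, -0.032, 0, 0, 0, 0.03], [0, 0, -0.0318, 0, 0, 0, 0.03]]'

```text
time: 4.85
ee_pos: [0.4233, -0.1036, 0.1622]
tcp_rot: [-0.267, 3.129, -0.001]
wrist_force: [0.4, 0.3, -0.5]
width: 0.0505
finger_force: 63.1
```

>>> nudge_tcp --ticks '[[0, 0, 0, -0.0214, 0.0814, 0, 0.03], [0, 0, 0, -0.0214, 0.0814, 0, 0.03], [0, 0, 0, -0.0214, 0.0814, 0, 0.03], [0, 0, 0, -0.0214, 0.0814, 0, 0.03], [0, 0, 0, -0.0214, 0.0814, 0, 0.03], [0, 0, 0, -0.0214, 0.0814, 0, 0.03], [0, 0, 0, -0.0214, 0.0814, 0, 0.03], [0, 0, 0, -0.0214, 0.0814, 0, 0.03], [0, 0, 0, -0.0214, 0.0814, 0, 0.03], [0, 0, 0, -0.0214, 0.0814, 0, 0.03], [0, 0, 0, 0, 0, 0, 0.03], [0, 0, 0, 0, 0, 0, 0.03]]'

```text
time: 6.05
ee_pos: [0.4614, 0.3159, 0.1617]
tcp_rot: [-0.262, 3.13, 0.0]
wrist_force: [0.5, -0.8, -0.4]
width: 0.0505
finger_force: 63.1
```

```bash
python3 go.py 0.462 0.315 0.0265 99.5; python3 - <<'E'
from h import *
c=cam("wrist"); im=imaging.camera("wrist"); cv2.imwrite("pics/w2.png",im[:,:,::-1])
Rt=R.from_euler("z",9.5,degrees=True).as_matrix()
print(proj(c,[np.array([.423,.3085,.012])+Rt@np.array(p) for p in([82,44,0],[82,-44,0],[-82,-44,0],[-82,44,0],[0,44,0],[0,-44,0]) for p in [np.array(p)/1000]]).round(0).tolist())
E
```

```text
yaw 99.6 rz 0.001 q6 -1.26 | before-turn [-0.0004 -0.001   0.1352] | after-turn [-0.0004 -0.001   0.1352] tilt [0.0004 0.0002] pos [0.4614 0.3159 0.1617] t 6.05 w 0.0505
[[295.0, 219.0], [218.0, 219.0], [211.0, 63.0], [302.0, 63.0], [298.0, 148.0], [215.0, 148.0]]
```

View pics/w2.png

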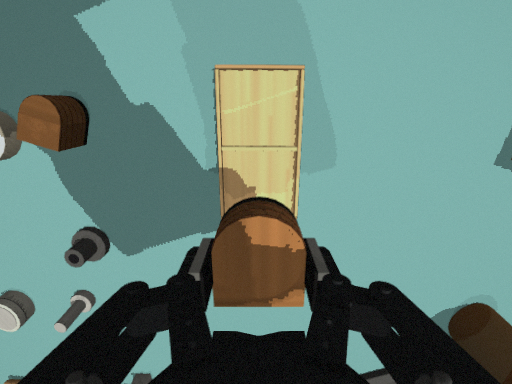

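The tray's far corners at (215,66) and (305,66) sit about 3 px from prediction (3 mm in +y), and the divider row at 148 matches. I'm lowering with a 1–2 mm correction.

In the tool's units: 0.035 m is 0.07, 0.001 m is 0.002.

>>> nudge_tcp --ticks '[[0, 0, 0, -0.003, 0.002, 0.06, 0.03], [0, 0, 0, 0, 0, 0.07, 0.03], [0, 0, 0, 0, 0, 0.07, 0.03], [0, 0, 0, 0, 0, 0.04, 0.03], [0, 0, 0, 0, 0, 0.029, 0.03], [0, 0, 0, 0, 0, 0, 0.03], [0, 0, 0, 0, 0, 0, 0.03]]'

```text
time: 6.8
ee_pos: [0.4636, 0.3159, 0.0271]
tcp_rot: [-0.258, 3.131, 0.0]
wrist_force: [0.0, 0.2, -0.7]
width: 0.0504
finger_force: 66.7
```

>>> nudge_tcp --ticks '[[0, 0, 0, 0, 0, 0, 0.065], [0, 0, 0, 0, 0, 0, 0.065], [0, 0, 0, 0, 0, 0, 0.065], [0, 0, 0, 0, 0, 0, 0.065], [0, 0, 0, 0, 0, 0, 0.065]]'

```text
time: 7.3
ee_pos: [0.4633, 0.3166, 0.0267]
tcp_rot: [-0.259, 3.131, 0.0]
wrist_force: [1.3, 0.7, -0.3]
width: 0.0652
finger_force: 0.0
```

>>> nudge_tcp --ticks '[[0, 0, 0, 0, 0, -0.04, 0.065], [0, 0, 0, 0, 0, -0.08, 0.065], [0, 0, 0, 0, 0, -0.08, 0.065], [0, 0, 0, 0, 0, -0.08, 0.085], [0, 0, 0, 0, 0, 0, 0.085]]'

```text
time: 7.8
ee_pos: [0.4648, 0.3175, 0.1715]
tcp_rot: [-0.259, 3.123, 0.005]
wrist_force: [-0.2, -0.3, -1.0]
width: 0.0852
finger_force: 0.0
```

```bash
python3 go.py 0.7 0.002 0.17 90
```

```text
yaw 99.5 rz 0.165 q6 -1.25 | before-turn [-0.18   -0.3499  0.002 ] | after-turn [-0.2352 -0.3155  0.0025] tilt [0.0073 0.0038] pos [0.4648 0.3175 0.1715] t 7.8 w 0.0852
```

In the tool's units: -0.0389 m is -0.0778, -0.02 m is -0.04.

>>> nudge_tcp --ticks '[[0, 0, 0, -0.04, -0.0778, 0, 0.085], [0, 0, 0, -0.04, -0.0778, 0, 0.085], [0, 0, 0, -0.04, -0.0778, 0, 0.085], [0, 0, 0, -0.04, -0.0778, 0, 0.085], [0, 0, 0, -0.04, -0.0778, 0, 0.085], [0, 0, 0, -0.04, -0.0778, 0, 0.085], [0, 0, 0, -0.04, -0.0778, 0, 0.085], [0, 0, 0, -0.04, -0.0778, 0, 0.085], [0, 0, 0, -0.04, -0.0778, 0, 0.085], [0, 0, 0, 0, 0, 0, 0.085], [0, 0, 0, 0, 0, 0, 0.085]]'

```text
time: 8.9
ee_pos: [0.6981, 0.0001, 0.1652]
tcp_rot: [0.257, -3.129, -0.001]
wrist_force: [0.3, 0.4, -0.5]
width: 0.0848
finger_force: 0.0
```

```bash
python3 go.py 0.7 0.002 0.021 99.5;  python3 - <<'E'
from h import *
c=cam("wrist"); im=imaging.camera("wrist"); cv2.imwrite("pics/w3.png",im[:,:,::-1])
print(proj(c,[[.7005,.0025,.03],[.668,.106,.055],[.5746,.1232,.04],[.554,-.115,.066]]).round(0).tolist())
E
```

```text
yaw 99.4 rz -0.002 q6 -1.83 | before-turn [-0.0024  0.0015  0.1442] | after-turn [-0.0024  0.0015  0.1442] tilt [-0.0018  0.0004] pos [6.981e-01 1.000e-04 1.652e-01] t 8.9 w 0.0848
[[259.0, 190.0], [372.0, 183.0], [411.0, 85.0], [139.0, -0.0]]
```

View pics/w3.png

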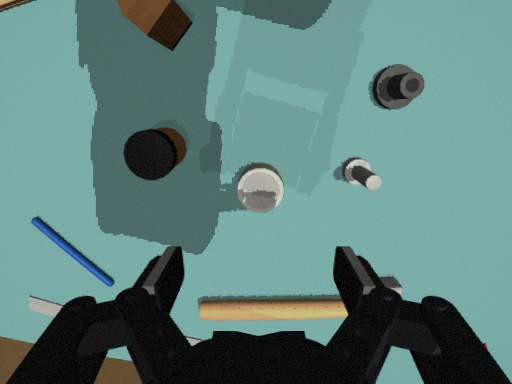

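Tin's top is at (260,190), punch at (373,183) and anvil at (411,85), all within 1 px of prediction. I'm grasping the tin.

In the tool's units: 0.03 m is 0.06, 0.0242 m is 0.0484.

>>> nudge_tcp --ticks '[[0, 0, 0, -0.0048, 0.003, 0.06, 0.085], [0, 0, 0, 0, 0, 0.06, 0.085], [0, 0, 0, 0, 0, 0.06, 0.085], [0, 0, 0, 0, 0, 0.06, 0.085], [0, 0, 0, 0, 0, 0.0484, 0.085], [0, 0, 0, 0, 0, 0, 0.085], [0, 0, 0, 0, 0, 0, 0.03], [0, 0, 0, 0, 0, 0, 0.03], [0, 0, 0, 0, 0, 0, 0.03], [0, 0, 0, 0, 0, 0, 0.03], [0, 0, 0, 0, 0, 0, 0.03], [0, 0, 0, 0, 0, 0, 0.03]]'

```text
time: 10.15
ee_pos: [0.7013, 0.003, 0.0247]
tcp_rot: [-0.259, 3.128, -0.0]
wrist_force: [-1.0, 2.6, 6.5]
width: 0.0475
finger_force: 61.5
```

>>> nudge_tcp --ticks '[[0, 0, 0, 0, 0, 0, 0.03], [0, 0, 0, 0, 0, 0, 0.03], [0, 0, 0, 0, 0, 0, 0.03], [0, 0, 0, 0, 0, -0.04, 0.03], [0, 0, 0, 0, 0, -0.08, 0.03], [0, 0, 0, 0, 0, -0.08, 0.03], [0, 0, 0, 0, 0, -0.08, 0.03], [0, 0, 0, 0, 0, 0, 0.03]]'

```text
time: 10.95
ee_pos: [0.7026, 0.0026, 0.1699]
tcp_rot: [-0.259, 3.12, -0.003]
wrist_force: [-0.3, -0.4, -0.4]
width: 0.0479
finger_force: 62.1
```

```bash
python3 go.py 0.385 0.304 0.16 99.5
```

```text
yaw 99.5 rz -0.0 q6 -1.83 | before-turn [0.2638 0.3496 0.0062] | after-turn [0.2636 0.3497 0.0062] tilt [ 0.0108 -0.0009] pos [0.7026 0.0026 0.1699] t 10.95 w 0.0479
```

In the tool's units: 0.035 m is 0.07, 0.0264 m is 0.0528.

>>> nudge_tcp --ticks '[[0, 0, 0, 0.0528, 0.07, 0, 0.03], [0, 0, 0, 0.0528, 0.07, 0, 0.03], [0, 0, 0, 0.0528, 0.07, 0, 0.03], [0, 0, 0, 0.0528, 0.07, 0, 0.03], [0, 0, 0, 0.0528, 0.07, 0, 0.03], [0, 0, 0, 0.0528, 0.07, 0, 0.03], [0, 0, 0, 0.0528, 0.07, 0, 0.03], [0, 0, 0, 0.0528, 0.07, 0, 0.03], [0, 0, 0, 0.0528, 0.07, 0, 0.03], [0, 0, 0, 0.0528, 0.07, 0, 0.03], [0, 0, 0, 0, 0, 0, 0.03], [0, 0, 0, 0, 0, 0, 0.03]]'

```text
time: 12.15
ee_pos: [0.382, 0.3051, 0.1628]
tcp_rot: [-0.263, 3.13, 0.001]
wrist_force: [1.5, -0.5, -1.7]
width: 0.0481
finger_force: 62.2
```

```bash
python3 go.py 0.385 0.304 0.029 99.5
```

```text
yaw 99.6 rz 0.002 q6 -1.2 | before-turn [-0.0027 -0.0016  0.1338] | after-turn [-0.0027 -0.0016  0.1338] tilt [0.0008 0.0004] pos [0.382  0.3051 0.1628] t 12.15 w 0.0481
```

In the tool's units: 0.035 m is 0.07, 0.03 m is 0.06.

>>> nudge_tcp --ticks '[[0, 0, 0, -0.0054, -0.002, 0.06, 0.03], [0, 0, 0, 0, 0, 0.07, 0.03], [0, 0, 0, 0, 0, 0.07, 0.03], [0, 0, 0, 0, 0, 0.04, 0.03], [0, 0, 0, 0, 0, 0.026, 0.03], [0, 0, 0, 0, 0, 0, 0.03], [0, 0, 0, 0, 0, 0, 0.03]]'

```text
time: 12.85
ee_pos: [0.3862, 0.3033, 0.0293]
tcp_rot: [0.257, -3.131, 0.0]
wrist_force: [-0.5, -0.7, -0.6]
width: 0.0482
finger_force: 67.7
```

>>> nudge_tcp --ticks '[[0, 0, 0, 0, 0, 0, 0.065], [0, 0, 0, 0, 0, 0, 0.065], [0, 0, 0, 0, 0, 0, 0.065], [0, 0, 0, 0, 0, 0, 0.065], [0, 0, 0, 0, 0, 0, 0.065]]'

```text
time: 13.35
ee_pos: [0.3854, 0.304, 0.0296]
tcp_rot: [-0.259, 3.13, 0.0]
wrist_force: [0.4, -0.9, -0.7]
width: 0.0648
finger_force: 0.0
```

>>> nudge_tcp --ticks '[[0, 0, 0, 0, 0, -0.04, 0.065], [0, 0, 0, 0, 0, -0.08, 0.065], [0, 0, 0, 0, 0, -0.08, 0.065], [0, 0, 0, 0, 0, -0.08, 0.085], [0, 0, 0, 0, 0, 0, 0.085]]'

```text
time: 13.85
ee_pos: [0.3867, 0.3049, 0.1738]
tcp_rot: [-0.259, 3.124, 0.006]
wrist_force: [0.3, 0.4, -0.8]
width: 0.0852
finger_force: 0.0
```

```bash
python3 go.py 0.5746 0.1232 0.17 90
```

```text
yaw 99.5 rz 0.166 q6 -1.2 | before-turn [-0.1554 -0.2102  0.0044] | after-turn [-0.1879 -0.1817  0.0047] tilt [0.0068 0.0041] pos [0.3867 0.3049 0.1738] t 13.85 w 0.0852
```

In the tool's units: -0.035 m is -0.07, -0.0259 m is -0.0518.

>>> nudge_tcp --ticks '[[0, 0, 0, -0.0518, -0.07, 0, 0.085], [0, 0, 0, -0.0518, -0.07, 0, 0.085], [0, 0, 0, -0.0518, -0.07, 0, 0.085], [0, 0, 0, -0.0518, -0.07, 0, 0.085], [0, 0, 0, -0.0518, -0.07, 0, 0.085], [0, 0, 0, -0.0518, -0.07, 0, 0.085], [0, 0, 0, 0, 0, 0, 0.085], [0, 0, 0, 0, 0, 0, 0.085]]'

```text
time: 14.65
ee_pos: [0.573, 0.1217, 0.1683]
tcp_rot: [0.256, -3.129, -0.0]
wrist_force: [-1.3, -0.7, 0.4]
width: 0.0847
finger_force: 0.0
```

```bash
python3 go.py 0.5746 0.1232 0.027 99.5; python3 - <<'E'
from h import *
im=imaging.camera("wrist"); cv2.imwrite("pics/w4.png",im[:,:,::-1])
c=cam("wrist");print(proj(c,[[.5746,.1232,.04],[.463,.317,.034],[.385,.304,.034]]).round(0).tolist())
E
```

```text
yaw 99.4 rz -0.002 q6 -1.64 | before-turn [-0.002   0.0012  0.1413] | after-turn [-0.0021  0.0012  0.1413] tilt [-0.0016  0.    ] pos [0.573  0.1217 0.1683] t 14.65 w 0.0847
[[258.0, 191.0], [467.0, 115.0], [483.0, 29.0]]
```

View pics/w4.png

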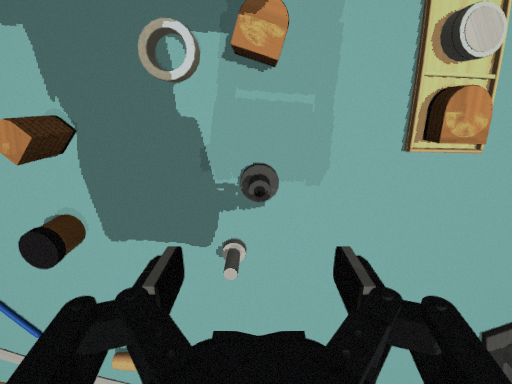

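The picture shows the anvil boss at (260,190), as predicted. Low heel (462,115) and tin (475,30) sit in tray2's two cells. I'm grasping the anvil.

In the tool's units: 0.03 m is 0.06, 0.0213 m is 0.0426.

>>> nudge_tcp --ticks '[[0, 0, 0, -0.004, 0.0024, 0.06, 0.085], [0, 0, 0, 0, 0, 0.06, 0.085], [0, 0, 0, 0, 0, 0.06, 0.085], [0, 0, 0, 0, 0, 0.06, 0.085], [0, 0, 0, 0, 0, 0.0426, 0.085], [0, 0, 0, 0, 0, 0, 0.085], [0, 0, 0, 0, 0, 0, 0.01], [0, 0, 0, 0, 0, 0, 0.01], [0, 0, 0, 0, 0, 0, 0.01], [0, 0, 0, 0, 0, 0, 0.01], [0, 0, 0, 0, 0, 0, 0.01], [0, 0, 0, 0, 0, 0, 0.01]]'

```text
time: 15.9
ee_pos: [0.5753, 0.1239, 0.0293]
tcp_rot: [-0.259, 3.129, 0.0]
wrist_force: [-2.2, 0.8, 8.8]
width: 0.0217
finger_force: 58.3
```

>>> nudge_tcp --ticks '[[0, 0, 0, 0, 0, 0, 0.01], [0, 0, 0, 0, 0, 0, 0.01], [0, 0, 0, 0, 0, 0, 0.01], [0, 0, 0, 0, 0, 0, 0.01], [0, 0, 0, 0, 0, 0, 0.01]]'

```text
time: 16.4
ee_pos: [0.5753, 0.1239, 0.0293]
tcp_rot: [-0.259, 3.129, 0.0]
wrist_force: [-1.9, 0.2, 9.3]
width: 0.0222
finger_force: 58.3
```

```bash
python3 go.py 0.511 -0.265 0.16 109
```

```text
yaw 99.5 rz -0.166 q6 -1.64 | before-turn [ 0.1272 -0.3731 -0.1309] | after-turn [ 0.1873 -0.3468 -0.131 ] tilt [0.0016 0.0003] pos [0.5753 0.1239 0.0293] t 16.4 w 0.0222
```

In the tool's units: -0.04 m is -0.08, -0.035 m is -0.07.

>>> nudge_tcp --ticks '[[0, 0, 0, 0, 0, -0.04, 0.01], [0, 0, 0, 0, 0, -0.08, 0.01], [0, 0, 0, 0, 0, -0.08, 0.01], [0, 0, 0, 0, 0, -0.07, 0.01], [0, 0, 0, 0, 0, 0, 0.01]]'

```text
time: 16.9
ee_pos: [0.5765, 0.1241, 0.1678]
tcp_rot: [-0.259, 3.123, 0.0]
wrist_force: [0.8, 0.8, -2.7]
width: 0.0221
finger_force: 59.2
```

>>> nudge_tcp --ticks '[[0, 0, 0, 0.0282, -0.083, 0, 0.01], [0, 0, 0, 0.0282, -0.083, 0, 0.01], [0, 0, 0, 0.0282, -0.083, 0, 0.01], [0, 0, 0, 0.0282, -0.083, 0, 0.01], [0, 0, 0, 0.0282, -0.083, 0, 0.01], [0, 0, 0, 0.0282, -0.083, 0, 0.01], [0, 0, 0, 0.0282, -0.083, 0, 0.01], [0, 0, 0, 0.0282, -0.083, 0, 0.01], [0, 0, 0, 0.0282, -0.083, 0, 0.01], [0, 0, 0, 0, 0, 0, 0.01], [0, 0, 0, 0, 0, 0, 0.01]]'

```text
time: 18.0
ee_pos: [0.5104, -0.266, 0.1619]
tcp_rot: [0.256, -3.13, -0.002]
wrist_force: [0.0, 0.3, -3.4]
width: 0.0222
finger_force: 59.6
```

```bash
python3 go.py 0.511 -0.265 0.034 99.5; python3 - <<'E'
from h import *
im=imaging.camera("wrist"); cv2.imwrite("pics/w5.png",im[:,:,::-1])
c=cam("wrist")
Rt=R.from_euler("z",19.1,degrees=True).as_matrix()
print(proj(c,[np.array([.447,-.288,.012])+Rt@(np.array(p)/1000) for p in([104,44,0],[104,-44,0],[-104,-44,0],[-104,44,0],[34,44,0],[34,-44,0])]).round(0).tolist())
E
```

```text
yaw 99.3 rz -0.003 q6 -2.33 | before-turn [-0.001   0.0007  0.1279] | after-turn [-0.001   0.0007  0.1279] tilt [-0.0015  0.0013] pos [ 0.5104 -0.266   0.1619] t 18.0 w 0.0222
[[300.0, 208.0], [224.0, 220.0], [179.0, 18.0], [272.0, -1.0], [292.0, 146.0], [211.0, 160.0]]
```

View pics/w5.png

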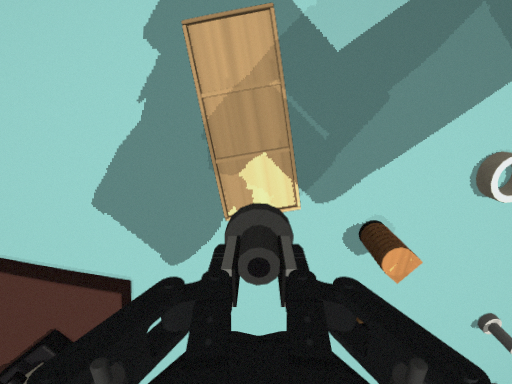

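Tray3's dividers, (212,158)–(289,147), and near corners match prediction within 2 px; the far end is off about 5 px, which is acceptable. The anvil is held straight, so I'm lowering it.

In the tool's units: 0.035 m is 0.07, 0.03 m is 0.06.

>>> nudge_tcp --ticks '[[0, 0, 0, -0.002, 0.0014, 0.06, 0.01], [0, 0, 0, 0, 0, 0.07, 0.01], [0, 0, 0, 0, 0, 0.07, 0.01], [0, 0, 0, 0, 0, 0.036, 0.01], [0, 0, 0, 0, 0, 0.019, 0.01], [0, 0, 0, 0, 0, 0, 0.01], [0, 0, 0, 0, 0, 0, 0.01]]'

```text
time: 18.75
ee_pos: [0.5125, -0.264, 0.036]
tcp_rot: [-0.261, 3.13, -0.0]
wrist_force: [-0.2, 0.2, -2.8]
width: 0.0218
finger_force: 59.8
```

>>> nudge_tcp --ticks '[[0, 0, 0, 0, 0, 0, 0.045], [0, 0, 0, 0, 0, 0, 0.045], [0, 0, 0, 0, 0, 0, 0.045], [0, 0, 0, 0, 0, 0, 0.045], [0, 0, 0, 0, 0, 0, 0.045], [0, 0, 0, 0, 0, 0, 0.045]]'

```text
time: 19.35
ee_pos: [0.5121, -0.2646, 0.0356]
tcp_rot: [-0.259, 3.131, 0.0]
wrist_force: [-0.1, -0.4, 0.4]
width: 0.045
finger_force: 0.0
```

>>> nudge_tcp --ticks '[[0, 0, 0, 0, 0, -0.04, 0.045], [0, 0, 0, 0, 0, -0.08, 0.045], [0, 0, 0, 0, 0, -0.08, 0.045], [0, 0, 0, 0, 0, -0.07, 0.085], [0, 0, 0, 0, 0, 0, 0.085]]'

```text
time: 19.85
ee_pos: [0.5135, -0.2654, 0.1751]
tcp_rot: [-0.259, 3.125, -0.007]
wrist_force: [-0.0, -0.6, -0.4]
width: 0.0721
finger_force: 0.0
```

```bash
python3 go.py 0.668 0.106 0.17 99.5
```

```text
yaw 99.5 rz -0.001 q6 -2.33 | before-turn [-0.2135  0.341   0.0045] | after-turn [-0.2137  0.3409  0.0045] tilt [ 0.0063 -0.0041] pos [ 0.5135 -0.2654  0.1751] t 19.85 w 0.0721
```

The manual's scale: shifts go in shares of 500 mm and turns go in shares of 4 rad. Converting my numbers, 0.0379 m is 0.0758, -0.0237 m is -0.0474.

>>> nudge_tcp --ticks '[[0, 0, 0, -0.0474, 0.0758, 0, 0.085], [0, 0, 0, -0.0474, 0.0758, 0, 0.085], [0, 0, 0, -0.0474, 0.0758, 0, 0.085], [0, 0, 0, -0.0474, 0.0758, 0, 0.085], [0, 0, 0, -0.0474, 0.0758, 0, 0.085], [0, 0, 0, -0.0474, 0.0758, 0, 0.085], [0, 0, 0, -0.0474, 0.0758, 0, 0.085], [0, 0, 0, -0.0474, 0.0758, 0, 0.085], [0, 0, 0, -0.0474, 0.0758, 0, 0.085], [0, 0, 0, 0, 0, 0, 0.085], [0, 0, 0, 0, 0, 0, 0.085]]'

```text
time: 20.95
ee_pos: [0.666, 0.1078, 0.1694]
tcp_rot: [0.262, -3.129, 0.0]
wrist_force: [-0.5, 0.1, -0.1]
width: 0.0849
finger_force: 0.0
```

```bash
python3 go.py 0.668 0.106 0.031 99.5; python3 - <<'E'
from h import *
im=imaging.camera("wrist"); cv2.imwrite("pics/w6.png",im[:,:,::-1])
c=cam("wrist");print(proj(c,[[.668,.106,.055],[.5746,.1232,.0]]).round(0).tolist())
E
```

```text
yaw 99.6 rz 0.001 q6 -1.68 | before-turn [-0.0019 -0.0021  0.1384] | after-turn [-0.0019 -0.0021  0.1384] tilt [-0.0015 -0.0002] pos [0.666  0.1078 0.1694] t 20.95 w 0.0849
[[256.0, 195.0], [287.0, 100.0]]
```

View pics/w6.png

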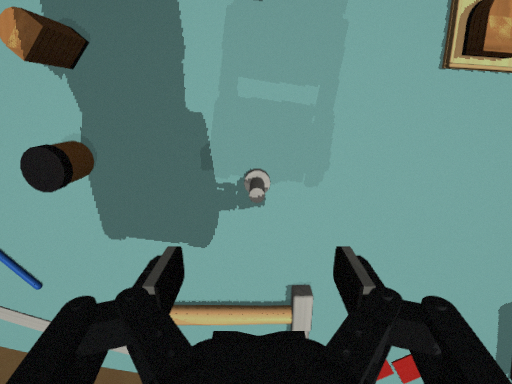

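The punch's top is at (257,194), against a predicted (256,195). I'm grasping it.

In the tool's units: 0.03 m is 0.06, 0.0185 m is 0.037.

>>> nudge_tcp --ticks '[[0, 0, 0, -0.0038, -0.004, 0.06, 0.085], [0, 0, 0, 0, 0, 0.06, 0.085], [0, 0, 0, 0, 0, 0.06, 0.085], [0, 0, 0, 0, 0, 0.06, 0.085], [0, 0, 0, 0, 0, 0.037, 0.085], [0, 0, 0, 0, 0, 0, 0.085], [0, 0, 0, 0, 0, 0, 0.005], [0, 0, 0, 0, 0, 0, 0.005], [0, 0, 0, 0, 0, 0, 0.005], [0, 0, 0, 0, 0, 0, 0.005], [0, 0, 0, 0, 0, 0, 0.005], [0, 0, 0, 0, 0, 0, 0.005]]'

```text
time: 22.2
ee_pos: [0.6688, 0.1054, 0.0327]
tcp_rot: [-0.259, 3.13, 0.0]
wrist_force: [-1.4, 0.1, 5.9]
width: 0.0142
finger_force: 58.4
```

>>> nudge_tcp --ticks '[[0, 0, 0, 0, 0, 0, 0.005], [0, 0, 0, 0, 0, 0, 0.005], [0, 0, 0, 0, 0, 0, 0.005], [0, 0, 0, 0, 0, 0, 0.005], [0, 0, 0, 0, 0, 0, 0.005], [0, 0, 0, 0, 0, 0, 0.005]]'

```text
time: 22.8
ee_pos: [0.6688, 0.1054, 0.0328]
tcp_rot: [-0.259, 3.13, 0.0]
wrist_force: [-1.2, 0.3, 6.0]
width: 0.0141
finger_force: 58.4
```

```bash
python3 go.py 0.383 -0.309 0.16 99.5
```

```text
yaw 99.5 rz -0.0 q6 -1.68 | before-turn [ 0.35   -0.3617 -0.1275] | after-turn [ 0.3502 -0.3616 -0.1275] tilt [0.0009 0.0001] pos [0.6688 0.1054 0.0328] t 22.8 w 0.0141
```

In the tool's units: -0.04 m is -0.08, -0.035 m is -0.07, 0.15 rad is 0.0375.

>>> nudge_tcp --ticks '[[0, 0, 0, 0, 0, -0.04, 0.005], [0, 0, 0, 0, 0, -0.08, 0.005], [0, 0, 0, 0, 0, -0.08, 0.005], [0, 0, 0, 0, 0, -0.07, 0.005], [0, 0, 0.0375, 0, 0, 0, 0.005], [0, 0, 0.0375, 0, 0, 0, 0.005], [0, 0, 0, 0, 0, 0, 0.005]]'

```text
time: 23.5
ee_pos: [0.6684, 0.1053, 0.1671]
tcp_rot: [-0.215, -3.134, -0.0]
wrist_force: [-0.8, 0.3, -0.8]
width: 0.0145
finger_force: 58.5
```

```bash
python3 go.py 0.383 -0.309 0.16 82.3
```

```text
yaw 82.1 rz -0.003 q6 -1.38 | before-turn [ 0.2261 -0.4494  0.0071] | after-turn [ 0.2273 -0.4489  0.0071] tilt [-0.0001  0.    ] pos [0.6684 0.1053 0.1671] t 23.5 w 0.0145
```

In the tool's units: -0.0408 m is -0.0816, 0.0206 m is 0.0412.

>>> nudge_tcp --ticks '[[0, 0, 0, 0.0412, -0.0816, 0, 0.005], [0, 0, 0, 0.0412, -0.0816, 0, 0.005], [0, 0, 0, 0.0412, -0.0816, 0, 0.005], [0, 0, 0, 0.0412, -0.0816, 0, 0.005], [0, 0, 0, 0.0412, -0.0816, 0, 0.005], [0, 0, 0, 0.0412, -0.0816, 0, 0.005], [0, 0, 0, 0.0412, -0.0816, 0, 0.005], [0, 0, 0, 0.0412, -0.0816, 0, 0.005], [0, 0, 0, 0.0412, -0.0816, 0, 0.005], [0, 0, 0, 0.0412, -0.0816, 0, 0.005], [0, 0, 0, 0.0412, -0.0816, 0, 0.005], [0, 0, 0, 0, 0, 0, 0.005]]'

```text
time: 24.7
ee_pos: [0.3814, -0.3125, 0.1669]
tcp_rot: [-0.211, -3.134, 0.001]
wrist_force: [0.5, 0.6, -1.1]
width: 0.014
finger_force: 58.8
```

>>> nudge_tcp --ticks '[[0, 0, 0, 0, 0, 0, 0.005]]'

```text
time: 24.8
ee_pos: [0.3831, -0.3095, 0.1668]
tcp_rot: [-0.21, -3.134, -0.001]
wrist_force: [0.3, 0.7, -1.3]
width: 0.0143
finger_force: 58.8
```

```bash
python3 go.py 0.383 -0.309 0.038 82.3; python3 - <<'E'
from h import *
im=imaging.camera("wrist"); cv2.imwrite("pics/w7.png",im[:,:,::-1])
E
```

```text
yaw 82.3 rz 0.001 q6 -2.25 | before-turn [1.000e-04 4.000e-04 1.288e-01] | after-turn [1.000e-04 4.000e-04 1.288e-01] tilt [-0.0003  0.0006] pos [ 0.3831 -0.3095  0.1668] t 24.8 w 0.0143
```

View pics/w7.png

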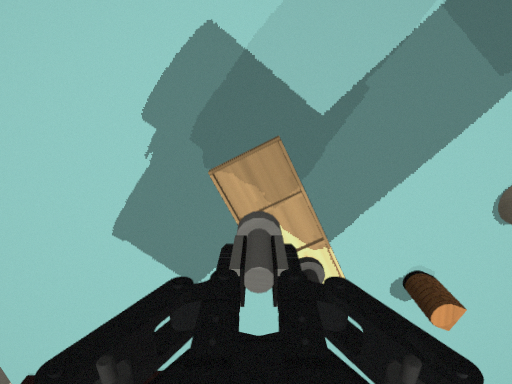

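Tray3's end cell spans (210,172), (279,138) and the divider at (301,191); its centre (257,180) lies under the tool axis. I'm lowering the punch.

In the tool's units: 0.035 m is 0.07, 0.03 m is 0.06.

>>> nudge_tcp --ticks '[[0, 0, 0, 0, 0, 0.06, 0.005], [0, 0, 0, 0, 0, 0.07, 0.005], [0, 0, 0, 0, 0, 0.07, 0.005], [0, 0, 0, 0, 0, 0.04, 0.005], [0, 0, 0, 0, 0, 0.02, 0.005], [0, 0, 0, 0, 0, 0, 0.005], [0, 0, 0, 0, 0, 0, 0.005]]'

```text
time: 25.55
ee_pos: [0.3845, -0.3084, 0.0373]
tcp_rot: [0.208, 3.134, -0.0]
wrist_force: [0.2, -0.2, -1.2]
width: 0.0144
finger_force: 61.6
```

>>> nudge_tcp --ticks '[[0, 0, 0, 0, 0, 0, 0.035], [0, 0, 0, 0, 0, 0, 0.035], [0, 0, 0, 0, 0, 0, 0.035], [0, 0, 0, 0, 0, 0, 0.035], [0, 0, 0, 0, 0, 0, 0.035], [0, 0, 0, 0, 0, 0, 0.035]]'

```text
time: 26.15
ee_pos: [0.3837, -0.309, 0.0371]
tcp_rot: [0.212, 3.134, 0.0]
wrist_force: [-0.3, 0.4, 0.4]
width: 0.0349
finger_force: 0.0
```

>>> nudge_tcp --ticks '[[0, 0, 0, 0, 0, -0.04, 0.035], [0, 0, 0, 0, 0, -0.08, 0.035], [0, 0, 0, 0, 0, -0.08, 0.035], [0, 0, 0, 0, 0, -0.08, 0.085], [0, 0, 0, 0, 0, 0, 0.085]]'

```text
time: 26.65
ee_pos: [0.3849, -0.3101, 0.1815]
tcp_rot: [0.211, 3.129, -0.008]
wrist_force: [0.5, -0.2, -0.5]
width: 0.063
finger_force: 0.0
```

```bash
python3 go.py 0.553 -0.115 0.18 147.4;python3 go.py 0.553 -0.115 0.18 57.4
```

```text
yaw 82.3 rz -1.137 q6 -2.25 | before-turn [-0.1404  0.216   0.0013] | after-turn [-0.2549 -0.0365  0.0032] tilt [ 0.0054 -0.0056] pos [ 0.3849 -0.3101  0.1815] t 26.65 w 0.063
yaw 82.3 rz 0.434 q6 -2.25 | before-turn [-0.1404  0.216   0.0013] | after-turn [-0.0365  0.255   0.0005] tilt [ 0.0054 -0.0056] pos [ 0.3849 -0.3101  0.1815] t 26.65 w 0.063
```

In the tool's units: 0.036 m is 0.072, -0.0234 m is -0.0468, 0.15 rad is 0.0375.

>>> nudge_tcp --ticks '[[0, 0, 0, -0.0468, 0.072, 0, 0.085], [0, 0, 0, -0.0468, 0.072, 0, 0.085], [0, 0, 0, -0.0468, 0.072, 0, 0.085], [0, 0, 0, -0.0468, 0.072, 0, 0.085], [0, 0, 0, -0.0468, 0.072, 0, 0.085], [0, 0, 0, -0.0468, 0.072, 0, 0.085], [0, 0, 0.0375, 0, 0, 0, 0.085], [0, 0, 0.0375, 0, 0, 0, 0.085], [0, 0, 0.0375, 0, 0, 0, 0.085], [0, 0, 0.0375, 0, 0, 0, 0.085], [0, 0, 0.0375, 0, 0, 0, 0.085], [0, 0, 0.0375, 0, 0, 0, 0.085]]'

```text
time: 27.85
ee_pos: [0.5516, -0.1137, 0.1762]
tcp_rot: [-1.562, -2.725, 0.0]
wrist_force: [0.4, -0.7, -0.4]
width: 0.0853
finger_force: 0.0
```

>>> nudge_tcp --ticks '[[0, 0, 0.0375, 0, 0, 0, 0.085], [0, 0, 0.0375, 0, 0, 0, 0.085], [0, 0, 0.0375, 0, 0, 0, 0.085], [0, 0, 0.0375, 0, 0, 0, 0.085], [0, 0, 0.0375, 0, 0, 0, 0.085], [0, 0, 0.0375, 0, 0, 0, 0.085], [0, 0, 0.0375, 0, 0, 0, 0.085], [0, 0, 0.0138, 0, 0, 0, 0.085], [0, 0, 0, 0, 0, 0, 0.085]]'

```text
time: 28.75
ee_pos: [0.5516, -0.1138, 0.1762]
tcp_rot: [-2.755, -1.507, 0.001]
wrist_force: [0.5, -0.7, 0.2]
width: 0.085
finger_force: 0.0
```

```bash
python3 go.py 0.5535 -0.115 0.04 147.4; python3 - <<'E'
from h import *
im=imaging.camera("wrist"); cv2.imwrite("pics/w8.png",im[:,:,::-1])
c=cam("wrist");print(proj(c,[[.5535,-.115,.066]]).round(0).tolist())
E
```

```text
yaw -32.6 rz -0.001 q6 0.25 | before-turn [-0.      0.0024  0.1362] | after-turn [-0.      0.0024  0.1362] tilt [-0.0011  0.0004] pos [ 0.5516 -0.1138  0.1762] t 28.75 w 0.085
[[261.0, 197.0]]
```

View pics/w8.png

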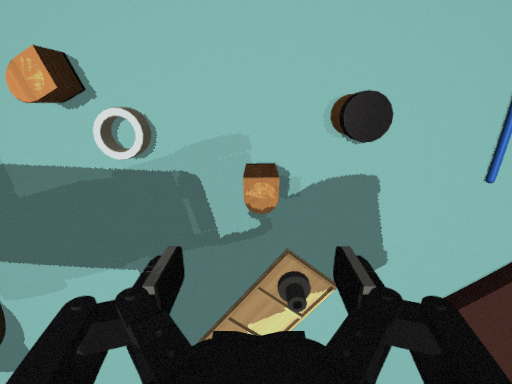

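Tall heel's top is at (261,195), with its flat sides (243 to 280) parallel to the fingers as predicted; the anvil stands in its cell at (294,288). I'm grasping.

In the tool's units: 0.03 m is 0.06, 0.0162 m is 0.0324.

>>> nudge_tcp --ticks '[[0, 0, 0, 0, 0.0048, 0.06, 0.085], [0, 0, 0, 0, 0, 0.06, 0.085], [0, 0, 0, 0, 0, 0.06, 0.085], [0, 0, 0, 0, 0, 0.06, 0.085], [0, 0, 0, 0, 0, 0.0324, 0.085], [0, 0, 0, 0, 0, 0, 0.085], [0, 0, 0, 0, 0, 0, 0.02], [0, 0, 0, 0, 0, 0, 0.02], [0, 0, 0, 0, 0, 0, 0.02], [0, 0, 0, 0, 0, 0, 0.02], [0, 0, 0, 0, 0, 0, 0.02], [0, 0, 0, 0, 0, 0, 0.02]]'

```text
time: 30.0
ee_pos: [0.5543, -0.1152, 0.0419]
tcp_rot: [2.754, 1.508, 0.002]
wrist_force: [-0.2, -0.0, 6.0]
width: 0.0329
finger_force: 59.4
```

>>> nudge_tcp --ticks '[[0, 0, 0, 0, 0, 0, 0.02], [0, 0, 0, 0, 0, 0, 0.02], [0, 0, 0, 0, 0, 0, 0.02], [0, 0, 0, 0, 0, 0, 0.02], [0, 0, 0, 0, 0, 0, 0.02], [0, 0, 0, 0, 0, 0, 0.02]]'

```text
time: 30.6
ee_pos: [0.5543, -0.1152, 0.0419]
tcp_rot: [2.755, 1.508, 0.002]
wrist_force: [-0.8, 0.7, 6.9]
width: 0.0335
finger_force: 59.4
```

```bash
python3 go.py 0.448 -0.287 0.18 109
```

```text
yaw -32.6 rz 0.67 q6 0.25 | before-turn [-0.202   0.0032 -0.1382] | after-turn [-0.1564  0.1281 -0.138 ] tilt [ 0.0015 -0.0004] pos [ 0.5543 -0.1152  0.0419] t 30.6 w 0.0335
```

In the tool's units: -0.04 m is -0.08, -0.035 m is -0.07, 0.134 rad is 0.0335.

>>> nudge_tcp --ticks '[[0, 0, 0, 0, 0, -0.04, 0.02], [0, 0, 0, 0, 0, -0.08, 0.02], [0, 0, 0, 0, 0, -0.08, 0.02], [0, 0, 0, 0, 0, -0.07, 0.02], [0, 0, 0.0335, 0, 0, 0, 0.02], [0, 0, 0.0335, 0, 0, 0, 0.02], [0, 0, 0.0335, 0, 0, 0, 0.02], [0, 0, 0.0335, 0, 0, 0, 0.02], [0, 0, 0.0335, 0, 0, 0, 0.02], [0, 0, 0, 0, 0, 0, 0.02]]'

```text
time: 31.6
ee_pos: [0.5539, -0.115, 0.1764]
tcp_rot: [3.099, 0.516, 0.001]
wrist_force: [-1.0, -0.6, -0.7]
width: 0.0334
finger_force: 59.5
```

>>> nudge_tcp --ticks '[[0, 0, 0, -0.0626, 0.0512, 0, 0.02], [0, 0, 0, -0.0626, 0.0512, 0, 0.02], [0, 0, 0, -0.0626, 0.0512, 0, 0.02], [0, 0, 0, -0.0626, 0.0512, 0, 0.02], [0, 0, 0, -0.0626, 0.0512, 0, 0.02], [0, 0, 0, 0, 0, 0, 0.02], [0, 0, 0, 0, 0, 0, 0.02]]'

```text
time: 32.3
ee_pos: [0.4472, -0.2877, 0.1761]
tcp_rot: [3.098, 0.521, 0.001]
wrist_force: [-0.2, -0.2, -1.2]
width: 0.0333
finger_force: 59.7
```

```bash
python3 go.py 0.448 -0.287 0.0465 109; python3 - <<'E'
from h import *
im=imaging.camera("wrist"); cv2.imwrite("pics/w9.png",im[:,:,::-1])
E
```

```text
yaw -70.9 rz 0.001 q6 0.54 | before-turn [ 0.0009 -0.0004  0.1296] | after-turn [ 0.0009 -0.0004  0.1296] tilt [ 0.0003 -0.    ] pos [ 0.4472 -0.2877  0.1761] t 32.3 w 0.0333
```

View pics/w9.png

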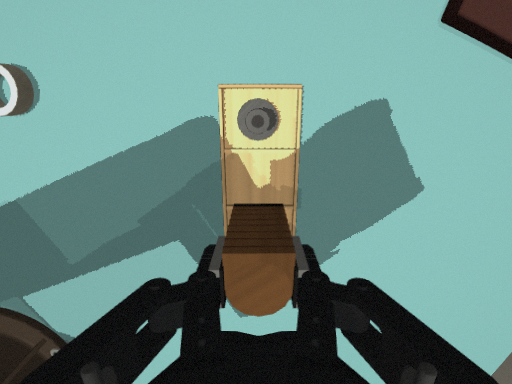

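The anvil is centred in its cell at (258,119). The divider is at row 148, and the heel hangs straight over the middle cell. I'm lowering it.

In the tool's units: 0.035 m is 0.07, 0.03 m is 0.06.

>>> nudge_tcp --ticks '[[0, 0, 0, 0.0018, 0, 0.06, 0.02], [0, 0, 0, 0, 0, 0.07, 0.02], [0, 0, 0, 0, 0, 0.07, 0.02], [0, 0, 0, 0, 0, 0.04, 0.02], [0, 0, 0, 0, 0, 0.02, 0.02], [0, 0, 0, 0, 0, 0, 0.02], [0, 0, 0, 0, 0, 0, 0.02]]'

```text
time: 33.05
ee_pos: [0.4492, -0.2862, 0.0463]
tcp_rot: [3.097, 0.522, 0.001]
wrist_force: [-0.0, 0.5, -1.1]
width: 0.0332
finger_force: 62.5
```

>>> nudge_tcp --ticks '[[0, 0, 0, 0, 0, 0, 0.05], [0, 0, 0, 0, 0, 0, 0.05], [0, 0, 0, 0, 0, 0, 0.05], [0, 0, 0, 0, 0, 0, 0.05], [0, 0, 0, 0, 0, 0, 0.05]]'

```text
time: 33.55
ee_pos: [0.4485, -0.2868, 0.0459]
tcp_rot: [3.098, 0.519, 0.0]
wrist_force: [0.4, 0.4, 0.2]
width: 0.0499
finger_force: 0.0
```

>>> nudge_tcp --ticks '[[0, 0, 0, 0, 0, -0.04, 0.05], [0, 0, 0, 0, 0, -0.06, 0.05], [0, 0, 0, 0, 0, -0.08, 0.05], [0, 0, 0, 0, 0, -0.08, 0.085], [0, 0, 0, 0, 0, -0.08, 0.085], [0, 0, 0, -0.1, 0, -0.04, 0.085], [0, 0, 0, -0.1, 0, 0, 0.085], [0, 0, 0, -0.1, 0, 0, 0.085], [0, 0, 0, -0.1, 0, 0, 0.085], [0, 0, 0, 0, 0, 0, 0.085]]'

```text
time: 34.55
ee_pos: [0.2586, -0.352, 0.2346]
tcp_rot: [3.1, 0.511, -0.001]
wrist_force: [0.5, 0.1, -0.1]
width: 0.085
finger_force: 0.0
```

```bash
python3 - <<'E'
from m2 import *
s=imaging.camera("scene");t=imaging.camera("top")
a=cv2.resize(s[110:260,45:385],None,fx=1.6,fy=1.6,interpolation=cv2.INTER_CUBIC);b=cv2.resize(t[100:290,70:410],None,fx=1.6,fy=1.6,interpolation=cv2.INTER_CUBIC)
cv2.imwrite("pics/end.png",np.vstack([a,b])[:,:,::-1])
d=lambda A,B:cv2.absdiff(A,B).max(2)
# non-kit items: change of their pixels
for n,(x,y,w,h) in(("jar",(271,119,20,23)),("tape",(223,210,23,23)),("mid",(187,222,21,23))): print(n,d(T,t)[y:y+h,x:x+w].mean())
Rt=lambda g:R.from_euler("z",g,degrees=True).as_matrix()
for n,p in(("low",(.424,.310,19.1)),):pass
print(sensors.sense()["ee_pos"],sensors.sense()["time"])
E
```

```text
jar 4.4369565217391305
tape 6.262759924385633
mid 5.944099378881988
[ 0.26201837 -0.35125885  0.23467543] 34.65
```

View pics/end.png

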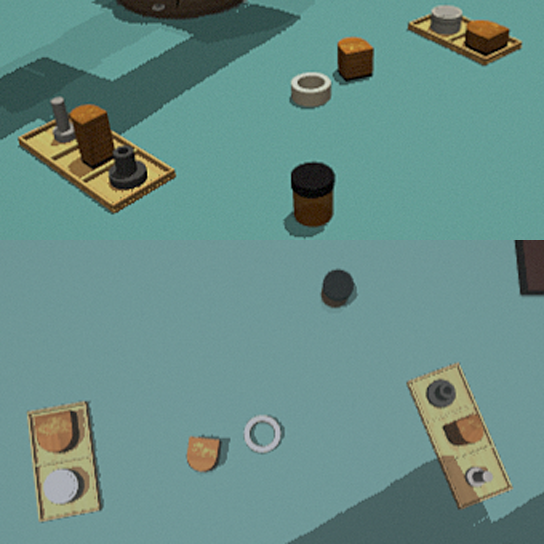

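Both crops show all five items upright in their cells, and the jar, tape and mid heel unchanged. One numeric check of the tray2 heights before handing in.

```bash
python3 - <<'E'
from m2 import *
S=imaging.camera("scene");T=imaging.camera("top")
Q={}
for n,b1,lo,b2,o in(("low",(91,205,30,32),(5,19),(333,120,32,25),(.424,.310,9.5)),("tall",(345,214,28,26),(5,19),(86,172,34,32),(.447,-.288,19.1))):
    r=[]
    for im,(x,y,w,h),vt in((T,b1,110),(S,b2,110)):
        hsv=cv2.cvtColor(im,cv2.COLOR_RGB2HSV); m=np.zeros(im.shape[:2],np.uint8)
        m[y:y+h,x:x+w]=((hsv[...,0]<18)&(hsv[...,1]>110)&(hsv[...,2]>vt))[y:y+h,x:x+w]
        k,l,s,c=cv2.connectedComponentsWithStats(m); r.append(c[1+np.argmax(s[1:,4])])
    P,e=tri(ct,r[0],cs,r[1]); d=P[:2]-o[:2]; a=np.radians(o[2])
    print(n,np.round(r,1).tolist(),np.round(P,4),round(e,4),"in tray",np.round([d[0]*np.cos(a)+d[1]*np.sin(a),-d[0]*np.sin(a)+d[1]*np.cos(a)],4))
E
```

```text
low [[103.6, 219.6], [347.8, 127.5]] [0.4639 0.3174 0.0317] 0.0043 in tray [0.0406 0.0007]
tall [[364.1, 219.1], [98.6, 180.3]] [ 0.4466 -0.285   0.0676] 0.0031 in tray [0.0006 0.0029]
```

Low heel measures 0.6 mm and tall heel 3 mm from cell centre. Their tops, at 31.7 mm and 67.6 mm, fit 34 and 70 mm within the roughly 2 mm measurement error.

```bash
python3 -c "
from station import ctrl, imaging, sensors
print(ctrl.job_done())"
```

```text
the job is handed in; nothing more can be done
None
```

I placed both kits in their trays and handed the job in at about 35 s of the 125 s limit; the last camera check showed all five items upright in their compartments and the mid heel, tape and jar unmoved (no verdict came back).

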